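# Put the setting weight away and press the glued rosette with the spring presser

## Robot

A 7-joint arm with a two-finger parallel gripper is mounted at the origin on the work surface. World frame = base frame: x ahead of the robot, y to its left, z up, the work surface at z = 0. Lengths are in m, angles in rad, forces in N, time in s.
With the tool pointing down it reaches from about 0.425 to 0.95 m from the base axis. Payload 4.7 kg.
Tool frame: the origin (TCP) lies at the centre of the arm's flange, where the gripper is bolted on; the fingertips stand 173 mm ahead of it and the grasp point (between the pads) lies 155 mm ahead of it (manip.tip_extent is the z of the fingertips in the tool frame, in m); z points along the fingers, y is the line along which they close (so a half turn about z gives the same grasp; the last joint's range is limited). The gripper opens to 85 mm and grips with 20 to 120 N. Pads are 22 mm wide; open, the fingers measure 114 mm over their backs; the gripper's body (76 mm by 85 mm) begins 54 mm behind the grasp point. The pads swing forward as they close: fully open they stand 13 mm farther back than shut.
Start: joints at [-1.274, 0.469, -0.049, 1.532, 0.024, 1.141, -0.082], TCP at [0.216, 0.64, 0.405] pointing down, gripper open.
Joint ranges: [-2.59, 2.59], [-0.33, 1.99], [-1.39, 1.29], [0.1, 2.45], [-1.04, 4.18], [0.21, 1.99], [-2.66, 2.66]. Speed limits (rad/s): [2.57, 2.57, 3.14, 3.14, 3.14, 3.14, 3.14].

## Interface

Orientations are given as a rotation vector (axis times angle).
In Python, from plant import status, vision, sign_off, manip gives the robot as it stands.
- The arm moves only by the tool jog_arm, never from a script. Its argument "steps" is a list that holds one entry, the list of rows, each a list of 7 numbers: the turn, a rotation vector about the world's x, y, z in units of 90 degrees (1.0 is 90 degrees), then the shift along the world's x, y, z in units of 0.12 m (1.0 is 0.12 m), then the closure, from 0 (fully open) to 1 (shut). In form: [[[ax, ay, az, x, y, z, gripper], ...]]. A call has 1 to 20 rows; each row shifts and turns the commanded pose from where the row before left it; what a row does not reach is not made up. A row lasts 1/12 s, in which the tool goes at most 41.7 mm and 7.16 degrees, less where a joint would pass 70% of its speed; a pose out of reach is approached as far as the arm can. A call with a number of a shift or a turn outside -1 to 1 is refused whole. A call with a gripper value outside its range is refused whole. The fingers move at their own pace and stop on an object; the grip force is fixed at half the most. Time passes only in rows, so rows that do not move let the fingers close. It gives the time, the measured TCP pose, the force, the opening and the grip force at its end, in the units of the state.
- status.state(): the state, without advancing time (a new reading comes with each control period).
- vision.grab_frame(name): name is "scene" or "top"; returns the picture (480x640x3 uint8, blue, green, red); there is no depth.
- vision.camera_model(name): a dict with "fx", "fy", "cx", "cy" (pixels), "xyz" and "orientation" of the camera in the world. Camera axes: x right, y down, z forward; pixel columns grow to the right and rows downward; lengths in m; the calibration is good to about 2 mm. A picture is of the moment at which its call begins. camera_model takes no time and is no camera call.
- sign_off(): hands the job in; it is judged then, once.
The state is a dict: "time": time; "q": joint angles; "joint_velocities": joint speeds; "joint_torque": joint torques, N m; "eef_pos": TCP position; "orientation": TCP orientation; "ft_force": force on the tool from outside, world axes, zero at the start; "ft_torque": the same for the moment, N m; "opening": finger opening in m; "gripper_force": force on a finger pad.
Only numpy, scipy, OpenCV 4.12 (cv2) and the standard library are available. Lean on these libraries where they do the work, as an engineer would, in place of code of your own. Each camera call takes 0.05 s, during which the arm holds its last target. There are 200 camera calls.

## Task

The glued red rosette on the sloping picture has a red setting weight standing on it: first set that weight back gently, upright and fully down in the slot marked red in the rack, and let go of it. Then take the orange spring presser out of its stand and hold its rubber foot lightly on the yellow dot in the middle of the rosette, square to the sloping picture, with the spring tip pushed in about half way (roughly 4 N, never hard). Finish while still holding it pressed there; leave all the other things where they are.

Things in the scene. Friction and masses are not known exactly. Their poses are not given: they have to be found in the camera images.
- weight_red: (all sizes in mm) red cylindrical setting weight, 36 diameter, 60 tall, 0.3 to 0.55 kg, with a steel band at its foot. Origin: centre of its underside, z along its axis to its top. At the start it stands on the middle of the rosette, so it leans with the picture; nothing fixes it. Grip it round its sides, e.g. 42 above its underside.
- slot_red: wooden block 76 x 76 x 16 with a round recess 46 in diameter and 10 deep in its top, two red stripes along x on top and a red recess floor. Origin: centre of its underside, z up. Three such blocks (red, yellow, blue; order varies) stand in a row, 90 apart along the block's x axis, on an 8 thick board.
- slot_red_floor (a point): centre of the recess floor of the red slot, where the weight's underside must come to rest (6 above the block's underside, 10 below its top)
- picture: fixed framed picture, 160 (x) x 200 (y) plate 12 thick with a raised rim to 18 at its edges, mounted sloping by 0.26 rad (15 degrees) on a rest, low edge towards the robot side. Origin: centre of its underside; z is the normal of its face, y is level, x points up the slope.
- spot (a point): the yellow dot (14 diameter) in the middle of the red rosette (46 diameter, 5 thick), at the surface of the rosette; same axes as the picture: z is the outward normal of the face. The rosette is rigid and fixed.
- presser: loose round spring presser, 0.115 kg. Origin: centre of the flange's underside, z along its axis towards the handle's end. Orange handle 24 diameter, z 6 to 80; flange 36 diameter, z 0 to 6; barrel 18 diameter, z -20 to 0; rubber foot 14 diameter, face at z -45 with the spring out. Starts upright, flange on the stand's top. Grip the handle e.g. at z 45.
- stand: fixed dark wooden block 76 x 76 x 60 with a vertical through hole of 24 diameter, in which the presser's barrel and foot hang (45 deep) when its flange rests on the top. Origin: centre of its underside, z up.
- tip (a joint): travel of the presser's spring tip in m: 0 out, 0.014 fully in; it grows as the foot is pushed towards the handle. Spring 400 N/m, 0.8 N to start moving: 0.007 (half way) is 3.6 N.
- foot (a point): centre of the presser's rubber foot face; moves with the tip. 45 mm below the presser's origin when the spring is out. Same axes as the presser.
- weight_blue: blue weight, like the red one, standing in the blue slot; leave alone
- weight_yellow: yellow weight, like the red one, standing on a 30 high stack of cards; leave alone (the yellow slot is empty)
- vase_red: small red vase, 73 diameter, 105 tall, origin at its underside; leave alone
- vase_green: small green vase, 73 diameter, 105 tall, origin at its underside; leave alone
- mug: blue mug, 80 diameter, 90 tall, origin at its underside; leave alone
- jar: clear jar, 64 diameter, 80 tall, origin at its underside; leave alone
- thread: orange reel, 44 diameter, 50 tall, origin at its underside; leave alone
Mind the look-alikes: they are no part of the job. Leave any green look-alike of the presser alone.

How it is judged:
By the outcome, as a careful person would: the job done as asked, in the order asked, and still so for the second after the job is handed in, while the arm keeps its last pose, push and grip.
It also fails if it takes over 54 s, if anything falls off the work surface, if the arm or the gripper's body presses on something with over 40 N, if the wrist force passes 120 N, or if a joint passes its speed limit or range.

## Working session

There is one attempt and no reset: what is moved stays moved. The work goes in short steps, Python scripts to look and compute and a tool call to move; the robot and the scene stay as the last step left them, time stands still between calls to the robot, and variables do not carry over. Pictures are saved under pics/ and viewed, at most 10 in all, crops included, and the job is handed in when it is done.

Besides the shell and the picture viewer there is one more tool, called after "Emit:" as name([rows], argument=value, ...), one row to a line, values as JSON. jog_arm: Moves the arm, as the interface text tells. Its arguments: {"type":"object","properties":{"steps":{"type":"array","items":{"type":"array","items":{"type":"array","items":{"type":"number","minimum":-1,"maximum":1}}}}},"required":["steps"]}

```bash
mkdir -p pics; ls
python3 - <<'E'
from plant import status, vision, manip
import cv2
for n in("scene","top"):
    cv2.imwrite(f"pics/{n}0.png",vision.grab_frame(n)); print(n,vision.camera_model(n))
print(status.state())
E
```

```text
pics
scene {'fx': 600.8854466811166, 'fy': 600.8854466811166, 'cx': 311.27270872517, 'cy': 232.05411560017754, 'xyz': array([ 1.22979424, -1.03028887,  1.08277909]), 'orientation': array([-2.12961915, -0.73997142,  0.34755107])}
top {'fx': 462.41347507955453, 'fy': 462.41347507955453, 'cx': 319.5765961735945, 'cy': 230.46190331556804, 'xyz': array([ 0.39263826, -0.00308151,  1.29414821]), 'orientation': array([-2.20270228,  2.18892013, -0.08932837])}
{'time': 0.1, 'q': array([-1.27393216,  0.46940377, -0.04856478,  1.53354128,  0.02408694,
        1.14099235, -0.08230391]), 'joint_velocities': array([ 0.00066519, -0.00181467,  0.00087078, -0.00304819,  0.00102225,
        0.00090652, -0.00101781]), 'joint_torque': array([ 2.07197891e-04, -5.11517251e+01, -4.72139928e-02, -2.38392144e+01,
        1.08722443e-02,  4.38883522e-03, -2.38584397e-05]), 'eef_pos': array([0.21594748, 0.63931224, 0.40375106]), 'orientation': array([-5.09425259e-01, -3.09978560e+00,  2.74158372e-03]), 'ft_force': array([-0.00816024,  0.20366867,  0.01339941]), 'ft_torque': array([0.00166192, 0.00917514, 0.00598973]), 'gripper_force': 0.0, 'opening': 0.08573189942151478}
```

View pics/scene0.png

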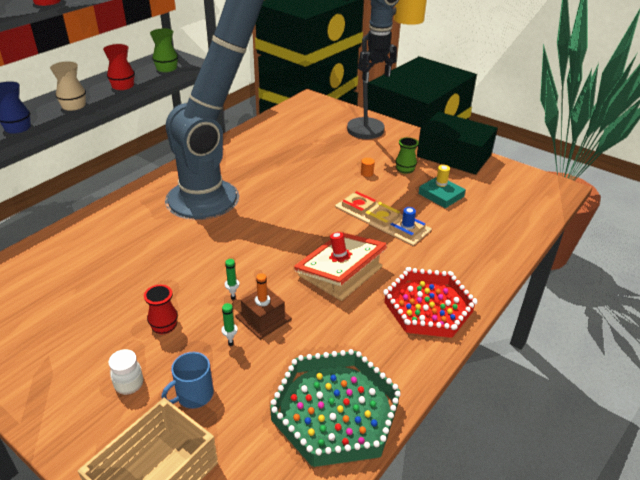

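View pics/top0.png

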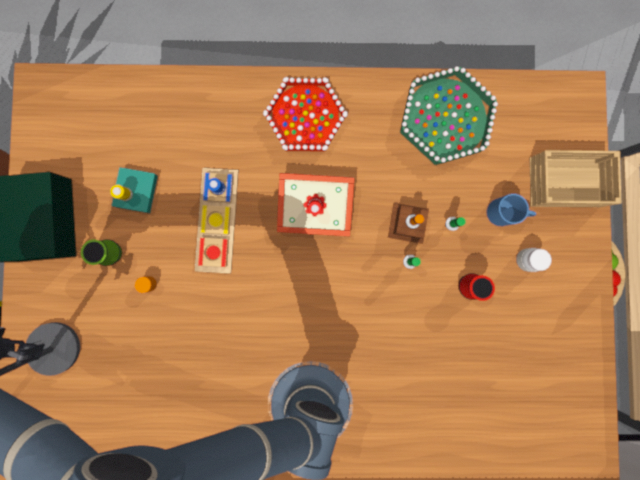

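The top view shows the red weight on the picture at about (316,205) and the red slot at (213,253). The orange presser is in its stand at (418,220).

Look-alikes:
- Weight: red vase (478,288), blue weight (215,185), yellow weight (118,191), red recess floor (213,253).
- Presser: green pressers (458,223) and (412,262), orange reel (145,285).

Next I'll check these in one close crop.

```bash
cat > h.py <<'E'
import numpy as np, cv2
from scipy.spatial.transform import Rotation as R
from plant import vision, status
def ray(n,p):
    c=vision.camera_model(n); d=np.array([(p[0]-c['cx'])/c['fx'],(p[1]-c['cy'])/c['fy'],1.])
    d=R.from_rotvec(c['orientation']).apply(d); return np.array(c['xyz']),d/np.linalg.norm(d)
def onz(n,p,z):
    o,d=ray(n,p); return o+d*(z-o[2])/d[2]
def cross(p,q):
    o,d=ray('scene',p); a,b=ray('top',q)
    s=np.linalg.lstsq(np.c_[d,-b],a-o,rcond=None)[0]; u,v=o+d*s[0],a+b*s[1]
    return (u+v)/2,np.linalg.norm(u-v)
def proj(n,P):
    c=vision.camera_model(n); v=R.from_rotvec(c['orientation']).inv().apply(np.atleast_2d(P)-c['xyz'])
    return np.c_[c['fx']*v[:,0]/v[:,2]+c['cx'],c['fy']*v[:,1]/v[:,2]+c['cy']]
def blobs(img,lo,hi,box,amin=15):
    x0,y0,x1,y1=box; h=cv2.cvtColor(img[y0:y1,x0:x1],cv2.COLOR_BGR2HSV)
    h[...,0]=(h[...,0].astype(int)+10)%180   # red sits at 10
    m=cv2.inRange(h,np.array(lo),np.array(hi))
    out=[]
    for c in cv2.findContours(m,cv2.RETR_EXTERNAL,cv2.CHAIN_APPROX_NONE)[0]:
        if cv2.contourArea(c)>=amin:
            (cx,cy),wh,a=cv2.minAreaRect(c); M=cv2.moments(c)
            out.append((cv2.contourArea(c),np.round([M['m10']/M['m00']+x0,M['m01']/M['m00']+y0],1),np.round(cv2.boxPoints(((cx+x0,cy+y0),wh,a)),1).tolist()))
    return sorted(out,key=lambda t:-t[0])
E
python3 - <<'E'
from h import *
t=cv2.imread('pics/top0.png'); s=cv2.imread('pics/scene0.png')
def c(i,x,y,w,h): return cv2.resize(i[y:y+h,x:x+w],(400,300),interpolation=cv2.INTER_CUBIC)
m=np.vstack([np.hstack([c(t,266,168,100,75),c(t,380,185,100,75)]),np.hstack([c(s,290,215,100,75),c(s,220,255,100,75)])])
cv2.imwrite('pics/mos.png',m)
for nm,i,lo,hi,b in [('pict red top',t,(0,120,90),(16,255,255),(266,165,366,245)),('slot red top',t,(0,120,90),(16,255,255),(190,225,245,280)),
 ('presser top',t,(18,150,120),(28,255,255),(400,205,435,235)),
 ('stand top',t,(0,60,10),(30,255,110),(385,195,435,250)),
 ('wt scene',s,(0,120,90),(16,255,255),(290,225,390,285)),('presser scene',s,(17,150,120),(28,255,255),(250,265,275,305)),('boards',t,(18,30,120),(40,130,255),(190,160,245,280))]:
    print(nm)
    for o in blobs(i,lo,hi,b)[:4]: print('  ',o)
E
```

```text
pict red top
   (309.5, array([314.5, 204.5]), [[300.3999938964844, 209.1999969482422], [309.79998779296875, 190.39999389648438], [328.6000061035156, 199.8000030517578], [319.20001220703125, 218.60000610351562]])
   (181.0, array([285.3, 219.9]), [[278.0, 195.0], [306.0, 195.0], [306.0, 232.0], [278.0, 232.0]])
slot red top
   (130.0, array([212.8, 252. ]), [[204.0, 252.0], [213.0, 243.0], [222.0, 252.0], [213.0, 261.0]])
   (77.5, array([224. , 252.1]), [[220.8000030517578, 265.8999938964844], [223.10000610351562, 238.8000030517578], [227.0, 239.10000610351562], [224.6999969482422, 266.20001220703125]])
   (70.0, array([200.9, 250.9]), [[199.0, 238.0], [203.0, 238.0], [203.0, 265.0], [199.0, 265.0]])
presser top
   (695.0, array([418.9, 220.4]), [[400.0, 205.0], [434.0, 205.0], [434.0, 234.0], [400.0, 234.0]])
stand top
   (135.5, array([403.4, 228. ]), [[382.0, 213.8000030517578], [400.1000061035156, 203.39999389648438], [421.0, 239.6999969482422], [402.8999938964844, 250.10000610351562]])
   (39.5, array([416.4, 209.8]), [[413.0, 207.0], [422.0, 207.0], [422.0, 213.0], [413.0, 213.0]])
wt scene
   (2438.5, array([341.1, 256.7]), [[292.8999938964844, 265.3999938964844], [358.79998779296875, 211.10000610351562], [387.5, 246.10000610351562], [321.6000061035156, 300.3999938964844]])
presser scene
   (801.0, array([262.1, 281.9]), [[250.0, 265.0], [274.0, 265.0], [274.0, 304.0], [250.0, 304.0]])
boards
   (3747.5, array([216.1, 220.3]), [[193.5, 271.20001220703125], [201.0, 166.39999389648438], [238.39999389648438, 169.10000610351562], [230.89999389648438, 273.8999938964844]])
```

View pics/mos.png

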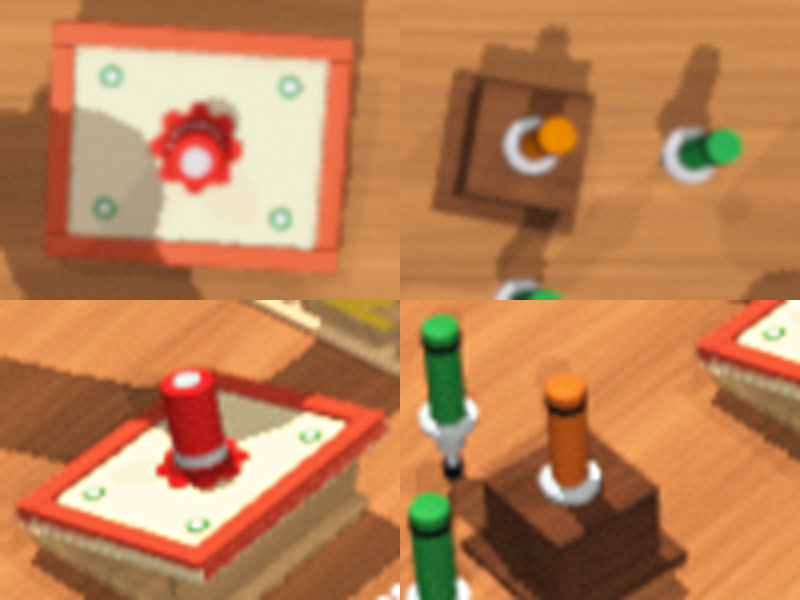

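The mosaic confirms the choice. The red weight leans on the rosette, with its cap at top (315,208) and scene (337,235). The orange presser stands in its stand, with its handle end at top (419,219) and scene (261,277). The pressers at its sides are green. Now I'll triangulate.

Run:
```python
from h import *
T=lambda X,Y:(X/4-.375+266,Y/4-.375+168) if X<400 else ((X-400)/4-.375+380,Y/4-.375+185)
S=lambda X,Y:(X/4-.375+290,(Y-300)/4-.375+215) if X<400 else ((X-400)/4-.375+220,(Y-300)/4-.375+255)
np.set_printoptions(precision=4,suppress=True)
P={}
for n,a,b in [('dotA',(280,219),(93,492)),('dotB',(289,87),(197,524)),('dotC',(111,76),(311,436)),
 ('corR',(336,272),(18,512)),('corB',(354,40),(205,575)),('corC',(55,22),(385,413)),('wtop',(196,161),(188,380)),('handle',(557,136),(566,384)),('flange',(529,146),(570,482))]:
    P[n],e=cross(S(*b),T(*a)); print(n,P[n],'gap',round(e,4))
for q in (('dotA','dotB','dotC'),('corR','corB','corC')):
    a,b,c=[P[k] for k in q]; n=np.cross(b-a,c-b); n/=np.linalg.norm(n); n*=np.sign(n[2])
    print('centre',(a+c)/2,'n',n,'tilt',np.arccos(n[2]),'yaw y',np.arctan2(*(c-b)[[0,1]]),'sizes',np.linalg.norm(b-a),np.linalg.norm(c-b))
print('handle@.14',onz('top',T(557,136),.14),'flange@.066',onz('top',T(529,146),.066),onz('scene',S(570,482),.066))
print('stand corners',[onz('top',T(*p),.06)[:2] for p in((475,73),(594,94),(574,232))])
for p in((212.45,251.5),(224,252.1),(200.9,250.9)): print('slot@.024',onz('top',p,.024))
print('floor',onz('top',(212.8,252),.014))
t=cv2.imread('pics/top0.png');s=cv2.imread('pics/scene0.png')
print('slot scene', [ (o[0],o[1],onz('scene',o[1],.024)) for o in blobs(s,(0,120,90),(16,255,255),(335,185,378,220),8)])
q=status.state(); M=R.from_rotvec(q['orientation']).as_matrix(); print(M)
```

```text
dotA [ 0.497  -0.0667  0.0389] gap 0.0008
dotB [ 0.5842 -0.0712  0.062 ] gap 0.0005
dotC [0.5911 0.0487 0.0615] gap 0.0004
corR [ 0.4625 -0.1051  0.0286] gap 0.0015
corB [ 0.6175 -0.113   0.067 ] gap 0.0043
corC [0.6247 0.0856 0.0751] gap 0.0003
wtop [ 0.5283 -0.0085  0.1132] gap 0.0006
handle [ 0.5002 -0.2711  0.1381] gap 0.0005
flange [ 0.5001 -0.2711  0.0584] gap 0.001
centre [ 0.544  -0.009   0.0502] n [-0.2551  0.0188  0.9667] tilt 0.2586663123927314 yaw y 0.057309084563178785 sizes 0.09034480931781405 0.12006243227812496
centre [ 0.5436 -0.0098  0.0519] n [-0.2416 -0.0308  0.9699] tilt 0.246018588919572 yaw y 0.03665315897078612 sizes 0.1598369760709768 0.19892766492022473
handle@.14 [ 0.4998 -0.2708  0.14  ] flange@.066 [ 0.4998 -0.2692  0.066 ] [ 0.5052 -0.2771  0.066 ]
stand corners [array([ 0.5494, -0.2343]), array([ 0.5358, -0.3146]), array([ 0.4427, -0.3003])]
slot@.024 [0.4162 0.2695 0.024 ]
slot@.024 [0.4148 0.238  0.024 ]
slot@.024 [0.4177 0.301  0.024 ]
floor [0.415  0.2707 0.014 ]
slot scene [(88.5, array([355.7, 203.5]), array([0.4184, 0.2474, 0.024 ])), (28.0, array([366.2, 196.4]), array([0.422 , 0.2996, 0.024 ]))]
[[-0.9474  0.32   -0.0005]
 [ 0.32    0.9474 -0.0017]
 [-0.0001 -0.0018 -1.    ]]
```

Emit:
jog_arm([
  [[0, 0, 0.0177, 0.153, -0.241, 0, 0], [0, 0, 0.0177, 0.153, -0.241, 0, 0], [0, 0, 0.0177, 0.153, -0.241, 0, 0], [0, 0, 0.0177, 0.153, -0.241, 0, 0], [0, 0, 0.0177, 0.153, -0.241, 0, 0], [0, 0, 0.0177, 0.153, -0.241, 0, 0], [0, 0, 0.0177, 0.153, -0.241, 0, 0], [0, 0, 0.0177, 0.153, -0.241, 0, 0], [0, 0, 0.0177, 0.153, -0.241, 0, 0], [0, 0, 0.0177, 0.153, -0.241, 0, 0], [-0.0008, -0.0165, 0, 0.055, -0.296, -0.025, 0], [-0.0008, -0.0165, 0, 0.055, -0.296, -0.025, 0], [-0.0008, -0.0165, 0, 0.055, -0.296, -0.025, 0], [-0.0008, -0.0165, 0, 0.055, -0.296, -0.025, 0], [-0.0008, -0.0165, 0, 0.055, -0.296, -0.025, 0], [-0.0008, -0.0165, 0, 0.055, -0.296, -0.025, 0], [-0.0008, -0.0165, 0, 0.055, -0.296, -0.025, 0], [-0.0008, -0.0165, 0, 0.055, -0.296, -0.025, 0], [-0.0008, -0.0165, 0, 0.055, -0.296, -0.025, 0], [-0.0008, -0.0165, 0, 0.055, -0.296, -0.025, 0]],
])

```text
time: 1.77
eef_pos: [0.4653, -0.0066, 0.3745]
orientation: [0.068, 2.88, -0.009]
ft_force: [-0.0, 0.4, -0.8]
opening: 0.0854
gripper_force: 0.0
```

```bash
cat >> h.py <<'E'
np.set_printoptions(precision=4,suppress=True)
YAW,TILT=-0.048,0.26
PIC=(R.from_euler('z',YAW)*R.from_euler('y',-TILT)).as_matrix()  # columns: up slope, level, normal
N=PIC[:,2]; SPOT=np.array([.5427,-.009,.055])
# tool: z=-normal, y=level axis
TILTED=np.c_[-PIC[:,0],PIC[:,1],-N]
Z=R.from_euler('z',YAW).as_matrix(); DOWN=np.c_[-Z[:,0],Z[:,1],-Z[:,2]]
def go(grasp,M,d=.155):
    s=status.state(); C=R.from_rotvec(s['orientation']); G=R.from_matrix(M)
    cur=C.as_matrix()
    print('t',s['time'],'tcp',s['eef_pos'],'grasp',s['eef_pos']+d*cur[:,2],'F',s['ft_force'],'open',s['opening'],s['gripper_force'])
    print('turn',(G*C.inv()).as_rotvec()/(np.pi/2),'shift',(np.array(grasp)-d*M[:,2]-s['eef_pos'])/.12)
E
python3 - <<'E'
from h import *
print(N)
g=SPOT+.042*N
go(g+.09*N,TILTED); go(g,TILTED)
E
```

```text
[-0.2568  0.0123  0.9664]
t 1.7667 tcp [ 0.4653 -0.0066  0.3745] grasp [ 0.5052 -0.0086  0.2248] F [-0.0015  0.4322 -0.7916] open 0.08535116087061523 0.0
turn [ 0.0002  0.0004 -0.0003] shift [ 0.031   0.0098 -0.3516]
t 1.7667 tcp [ 0.4653 -0.0066  0.3745] grasp [ 0.5052 -0.0086  0.2248] F [-0.0015  0.4322 -0.7916] open 0.08535116087061523 0.0
turn [ 0.0002  0.0004 -0.0003] shift [ 0.2236  0.0005 -1.0764]
```

Emit:
jog_arm([
  [[0, 0, 0, 0.01, 0.003, -0.117, 0], [0, 0, 0, 0.01, 0.003, -0.117, 0], [0, 0, 0, 0.011, 0.004, -0.117, 0], [0, 0, 0, 0.024, -0.001, -0.09, 0], [0, 0, 0, 0.024, -0.001, -0.09, 0], [0, 0, 0, 0.024, -0.001, -0.09, 0], [0, 0, 0, 0.024, -0.001, -0.09, 0], [0, 0, 0, 0.024, -0.001, -0.09, 0], [0, 0, 0, 0.024, -0.001, -0.09, 0], [0, 0, 0, 0.024, -0.001, -0.09, 0], [0, 0, 0, 0.024, -0.001, -0.09, 0], [0, 0, 0, 0, 0, 0, 0], [0, 0, 0, 0, 0, 0, 0.3], [0, 0, 0, 0, 0, 0, 0.4], [0, 0, 0, 0, 0, 0, 0.5], [0, 0, 0, 0, 0, 0, 0.6], [0, 0, 0, 0, 0, 0, 0.8], [0, 0, 0, 0, 0, 0, 1], [0, 0, 0, 0, 0, 0, 1], [0, 0, 0, 0, 0, 0, 1]],
])

```text
time: 3.43
eef_pos: [0.4924, -0.0048, 0.2471]
orientation: [0.069, 2.88, -0.009]
ft_force: [-1.8, -1.1, 6.3]
opening: 0.0349
gripper_force: 59.4
```

Run:
```python
from h import *
g=SPOT+.042*N
go(g,TILTED)
```

```text
t 3.4333 tcp [ 0.4924 -0.0048  0.2471] grasp [ 0.5323 -0.0067  0.0973] F [-1.8082 -1.1333  6.264 ] open 0.03492825514744226 59.39178675413132
turn [-0.0001  0.0004  0.    ] shift [-0.0024 -0.0144 -0.014 ]
```

Emit:
jog_arm([
  [[0, 0, 0, -0.008, 0, 0.03, 1], [0, 0, 0, -0.016, 0.001, 0.06, 1], [0, 0, 0, -0.026, 0.001, 0.1, 1], [0, 0, 0, -0.026, 0.001, 0.1, 1], [0, 0, 0, -0.026, 0.001, 0.1, 1], [0, 0, 0, -0.026, 0.001, 0.1, 1], [0, 0, 0, -0.026, 0.001, 0.1, 1], [0, 0, 0, 0, 0, 0, 1], [0, 0, 0, 0, 0, 0, 1]],
])

```text
time: 4.18
eef_pos: [0.4735, -0.0038, 0.3174]
orientation: [0.068, 2.881, -0.008]
ft_force: [0.4, -0.7, -3.1]
opening: 0.0346
gripper_force: 60.2
```

Run:
```python
from h import *
go([.416,.2695,.015+.0437+.06],DOWN)
```

```text
t 4.1833 tcp [ 0.4735 -0.0038  0.3174] grasp [ 0.5133 -0.0056  0.1676] F [ 0.3938 -0.6892 -3.0865] open 0.03455706054853711 60.23862526752055
turn [ 0.0077  0.1654 -0.0003] shift [-0.4793  2.2775 -0.3638]
```

Emit:
jog_arm([
  [[0.0008, 0.0165, 0, -0.048, 0.228, 0, 1], [0.0008, 0.0165, 0, -0.048, 0.228, 0, 1], [0.0008, 0.0165, 0, -0.048, 0.228, 0, 1], [0.0008, 0.0165, 0, -0.048, 0.228, 0, 1], [0.0008, 0.0165, 0, -0.048, 0.228, 0, 1], [0.0008, 0.0165, 0, -0.048, 0.228, 0, 1], [0.0008, 0.0165, 0, -0.048, 0.228, 0, 1], [0.0008, 0.0165, 0, -0.048, 0.228, 0, 1], [0.0008, 0.0165, 0, -0.048, 0.228, 0, 1], [0.0008, 0.0165, 0, -0.048, 0.228, 0, 1], [0, 0, 0, 0, 0, -0.12, 1], [0, 0, 0, 0, 0, -0.12, 1], [0, 0, 0, 0, 0, -0.12, 1], [0, 0, 0, 0, 0, 0, 1], [0, 0, 0, 0, 0, 0, 1]],
])

```text
time: 5.43
eef_pos: [0.416, 0.2694, 0.2726]
orientation: [-0.075, -3.138, 0.003]
ft_force: [1.3, -0.6, -3.8]
opening: 0.0343
gripper_force: 60.7
```

Run:
```python
from h import *
go([.416,.2695,.015+.0437+.0],DOWN)
t=vision.grab_frame('top'); s=vision.grab_frame('scene'); cv2.imwrite('pics/t1.png',t);cv2.imwrite('pics/s1.png',s)
c=lambda i,x,y:cv2.resize(i[y:y+75,x:x+100],(400,300),interpolation=cv2.INTER_CUBIC)
d=lambda i:i
cv2.imwrite('pics/m1.png',np.vstack([np.hstack([c(t,165,200),c(s,325,160)]),np.hstack([c(t,266,168),c(s,290,215)])]))
```

```text
t 5.4333 tcp [0.416  0.2694 0.2726] grasp [0.4156 0.2691 0.1176] F [ 1.3358 -0.6406 -3.8474] open 0.03426420561376353 60.67711668089032
turn [ 0.0012 -0.0015 -0.0001] shift [ 0.0003  0.0006 -0.4906]
```

View pics/m1.png

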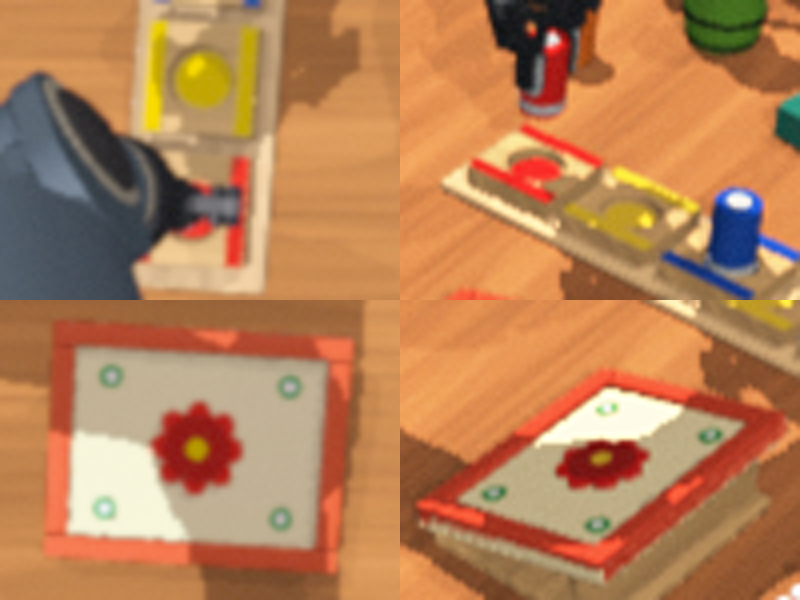

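Run:
```python
from h import *
S=lambda X,Y:((X-400)/4-.375+325,Y/4-.375+160)
print('recess',onz('scene',S(539,167),.024),'base',onz('scene',S(543,104),.074))
t=cv2.imread('pics/t1.png');s=cv2.imread('pics/s1.png')
a=blobs(t,(32,120,60),(48,255,255),(305,195,330,215),6);b=blobs(s,(28,120,60),(48,255,255),(330,245,350,262),4)
print(a[0][:2],b[0][:2],cross(b[0][1],a[0][1]))
for A,B in(((280,519),(493,492)),((289,387),(597,524)),((111,376),(710,436)),((104,508),(607,408))):
    print(cross(((B[0]-400)/4-.375+290,(B[1]-300)/4-.375+215),(A[0]/4-.375+266,(A[1]-300)/4-.375+168)))
```

```text
recess [0.4208 0.2638 0.024 ] base [0.414  0.2738 0.074 ]
(9.0, array([314.6, 204.8])) (5.5, array([339.7, 254. ])) (array([ 0.5426, -0.0091,  0.0552]), np.float64(0.0010613731773647691))
(array([ 0.497 , -0.0667,  0.0389]), np.float64(0.0007757862181936183))
(array([ 0.5842, -0.0712,  0.062 ]), np.float64(0.0004676806156720933))
(array([0.5908, 0.0485, 0.0616]), np.float64(0.00028529205367010274))
(array([0.5037, 0.0532, 0.0388]), np.float64(0.0005395143852013589))
```

Emit:
jog_arm([
  [[0.0006, -0.0007, 0, 0.01, -0.009, -0.07, 1], [0.0006, -0.0007, 0, 0.01, -0.009, -0.07, 1], [0, 0, 0, 0, 0, -0.07, 1], [0, 0, 0, 0, 0, -0.07, 1], [0, 0, 0, 0, 0, -0.07, 1], [0, 0, 0, 0, 0, -0.02, 1], [0, 0, 0, 0, 0, 0, 1], [0, 0, 0, 0, 0, 0, 1]],
])

```text
time: 6.2
eef_pos: [0.4187, 0.2676, 0.2292]
orientation: [0.075, 3.139, 0.003]
ft_force: [0.1, 0.4, -3.3]
opening: 0.0347
gripper_force: 60.7
```

Run:
```python
from h import *
go([.418,.267,.015+.0437+.0],DOWN)
s=vision.grab_frame('scene'); cv2.imwrite('pics/s2.png',s)
cv2.imwrite('pics/m2.png',cv2.resize(s[170:230,325:405],(800,600),interpolation=cv2.INTER_CUBIC))
```

```text
t 6.2 tcp [0.4187 0.2676 0.2292] grasp [0.419  0.2679 0.0742] F [ 0.0635  0.4425 -3.3342] open 0.03465922043645614 60.69545153528452
turn [-0.0011  0.0012 -0.0002] shift [-0.006  -0.0049 -0.1292]
```

View pics/m2.png

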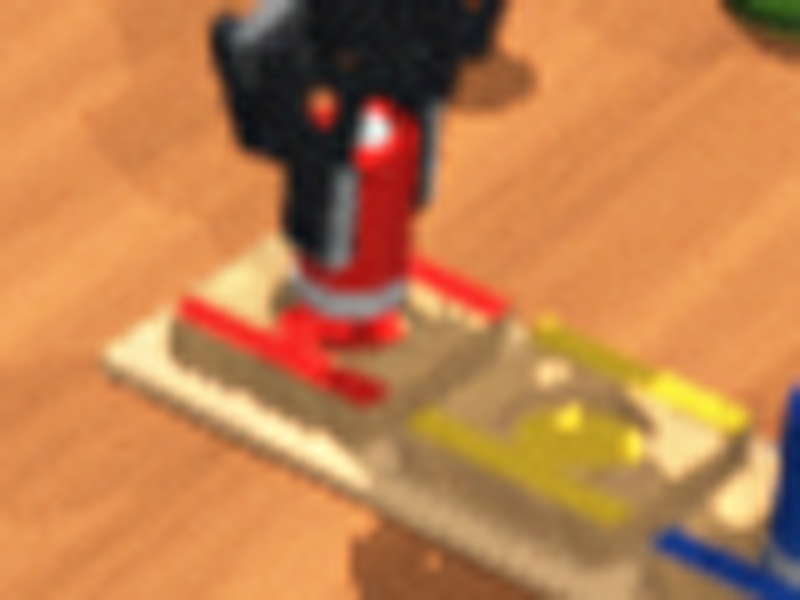

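The weight's steel band hangs just above the recess, with the base centre at crop (352,296) and the recess at about (347,313). It projects onto the recess centre when lowered, so I'm lowering it gently.

Emit:
jog_arm([
  [[0, 0, 0, -0.003, -0.002, -0.03, 1], [0, 0, 0, -0.003, -0.002, -0.03, 1], [0, 0, 0, 0, 0, -0.02, 1], [0, 0, 0, 0, 0, -0.015, 1], [0, 0, 0, 0, 0, -0.01, 1], [0, 0, 0, 0, 0, 0, 1], [0, 0, 0, 0, 0, 0, 1]],
])

```text
time: 6.83
eef_pos: [0.418, 0.267, 0.2168]
orientation: [0.075, 3.139, 0.003]
ft_force: [-0.4, 0.1, -2.9]
opening: 0.0352
gripper_force: 60.7
```

Emit:
jog_arm([
  [[0, 0, 0, 0, 0, -0.01, 1], [0, 0, 0, 0, 0, -0.01, 1], [0, 0, 0, 0, 0, 0, 1], [0, 0, 0, 0, 0, 0, 1]],
])

```text
time: 7.17
eef_pos: [0.4179, 0.267, 0.2143]
orientation: [0.075, 3.139, 0.003]
ft_force: [0.5, -0.1, -3.2]
opening: 0.0343
gripper_force: 60.7
```

Emit:
jog_arm([
  [[0, 0, 0, 0, 0, -0.008, 1], [0, 0, 0, 0, 0, 0, 1], [0, 0, 0, 0, 0, 0, 1]],
])

```text
time: 7.42
eef_pos: [0.418, 0.267, 0.2134]
orientation: [0.075, 3.139, 0.003]
ft_force: [0.4, 0.2, -4.1]
opening: 0.0345
gripper_force: 60.7
```

Emit:
jog_arm([
  [[0, 0, 0, 0, 0, -0.006, 1], [0, 0, 0, 0, 0, 0, 1], [0, 0, 0, 0, 0, 0, 1]],
])

```text
time: 7.67
eef_pos: [0.418, 0.267, 0.2127]
orientation: [0.075, 3.139, 0.003]
ft_force: [-0.4, -0.3, -3.5]
opening: 0.0346
gripper_force: 60.7
```

Emit:
jog_arm([
  [[0, 0, 0, 0, 0, -0.006, 1], [0, 0, 0, 0, 0, 0, 1], [0, 0, 0, 0, 0, 0, 1]],
])

```text
time: 7.92
eef_pos: [0.4179, 0.267, 0.212]
orientation: [0.075, 3.139, 0.003]
ft_force: [0.5, -0.0, -3.6]
opening: 0.0344
gripper_force: 60.7
```

Emit:
jog_arm([
  [[0, 0, 0, 0, 0, -0.006, 1], [0, 0, 0, 0, 0, 0, 1], [0, 0, 0, 0, 0, 0, 1]],
])

```text
time: 8.17
eef_pos: [0.418, 0.267, 0.2113]
orientation: [0.075, 3.139, 0.003]
ft_force: [-0.0, -0.6, -4.8]
opening: 0.0345
gripper_force: 60.7
```

Emit:
jog_arm([
  [[0, 0, 0, 0, 0, -0.006, 1], [0, 0, 0, 0, 0, 0, 1], [0, 0, 0, 0, 0, 0, 1]],
])

```text
time: 8.42
eef_pos: [0.4181, 0.267, 0.2111]
orientation: [0.075, 3.138, 0.004]
ft_force: [-1.4, -1.4, 4.6]
opening: 0.035
gripper_force: 61.4
```

Emit:
jog_arm([
  [[0, 0, 0, 0, 0, -0.006, 1], [0, 0, 0, 0, 0, 0, 1], [0, 0, 0, 0, 0, 0, 1]],
])

```text
time: 8.67
eef_pos: [0.4182, 0.267, 0.211]
orientation: [0.075, 3.138, 0.004]
ft_force: [-2.2, -2.5, 11.0]
opening: 0.0346
gripper_force: 62.3
```

Emit:
jog_arm([
  [[0, 0, 0, 0, 0, -0.006, 1], [0, 0, 0, 0, 0, 0, 1], [0, 0, 0, 0, 0, 0, 1]],
])

```text
time: 8.92
eef_pos: [0.4182, 0.267, 0.2109]
orientation: [0.075, 3.139, 0.004]
ft_force: [-3.8, -3.5, 17.2]
opening: 0.0348
gripper_force: 63.0
```

Emit:
jog_arm([
  [[0, 0, 0, 0, 0, 0.008, 1], [0, 0, 0, 0, 0, 0.006, 1], [0, 0, 0, 0, 0, 0, 1], [0, 0, 0, 0, 0, 0, 0.52], [0, 0, 0, 0, 0, 0, 0.45], [0, 0, 0, 0, 0, 0, 0.4], [0, 0, 0, 0, 0, 0, 0.3], [0, 0, 0, 0, 0, 0, 0.2], [0, 0, 0, 0, 0, 0, 0], [0, 0, 0, 0, 0, 0, 0], [0, 0, 0, 0, 0, 0.1, 0], [0, 0, 0, 0, 0, 0.2, 0], [0, 0, 0, 0, 0, 0.3, 0], [0, 0, 0, 0, 0, 0.3, 0], [0, 0, 0, 0, 0, 0.3, 0]],
])

```text
time: 10.17
eef_pos: [0.4177, 0.2668, 0.3562]
orientation: [0.075, 3.139, 0.002]
ft_force: [-0.0, 0.4, 0.2]
opening: 0.0858
gripper_force: 0.0
```

Run:
```python
from h import *
go([.5,-.270,.105+.11],DOWN)
s=vision.grab_frame('scene'); cv2.imwrite('pics/s3.png',s)
cv2.imwrite('pics/m3.png',cv2.resize(s[170:230,325:405],(400,300),interpolation=cv2.INTER_CUBIC))
```

```text
t 10.1667 tcp [0.4177 0.2668 0.3562] grasp [0.4179 0.267  0.2012] F [-0.0192  0.3819  0.1838] open 0.08575878709743935 0.0
turn [-0.0009  0.001  -0.    ] shift [ 0.686  -4.4729  0.1148]
```

View pics/m3.png

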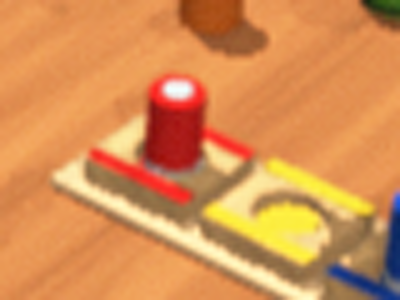

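The red weight stands upright in its slot, its foot band sunk in the recess (crop (175,125)), and the gripper is clear. On to the presser.

Emit:
jog_arm([
  [[0, 0, 0, 0.043, -0.28, 0.007, 0], [0, 0, 0, 0.043, -0.28, 0.007, 0], [0, 0, 0, 0.043, -0.28, 0.007, 0], [0, 0, 0, 0.043, -0.28, 0.007, 0], [0, 0, 0, 0.043, -0.28, 0.007, 0], [0, 0, 0, 0.043, -0.28, 0.007, 0], [0, 0, 0, 0.043, -0.28, 0.007, 0], [0, 0, 0, 0.043, -0.28, 0.007, 0], [0, 0, 0, 0.043, -0.28, 0.007, 0], [0, 0, 0, 0.043, -0.28, 0.007, 0], [0, 0, 0, 0.043, -0.28, 0.007, 0], [0, 0, 0, 0.043, -0.28, 0.007, 0], [0, 0, 0, 0.043, -0.28, 0.007, 0], [0, 0, 0, 0.043, -0.28, 0.007, 0], [0, 0, 0, 0.043, -0.28, 0.007, 0], [0, 0, 0, 0.043, -0.28, 0.007, 0], [0, 0, 0, 0, 0, 0, 0], [0, 0, 0, 0, 0, 0, 0]],
])

```text
time: 11.72
eef_pos: [0.5, -0.2727, 0.3679]
orientation: [0.082, 3.139, 0.002]
ft_force: [-0.3, -0.0, -0.5]
opening: 0.0854
gripper_force: 0.0
```

Run:
```python
from h import *
go([.5,-.2705,.105],DOWN)
```

```text
t 11.7167 tcp [ 0.5    -0.2727  0.3679] grasp [ 0.5003 -0.2726  0.2129] F [-0.3229 -0.0271 -0.5185] open 0.08535348921893768 0.0
turn [-0.0006  0.001   0.0026] shift [-0.      0.0183 -0.899 ]
```

Emit:
jog_arm([
  [[0, 0, 0.0026, 0, 0.018, -0.15, 0], [0, 0.001, 0, 0, 0, -0.15, 0], [0, 0, 0, 0, 0, -0.15, 0], [0, 0, 0, 0, 0, -0.15, 0], [0, 0, 0, 0, 0, -0.15, 0], [0, 0, 0, 0, 0, -0.1, 0], [0, 0, 0, 0, 0, -0.049, 0], [0, 0, 0, 0, 0, 0, 0], [0, 0, 0, 0, 0, 0, 0.4], [0, 0, 0, 0, 0, 0, 0.5], [0, 0, 0, 0, 0, 0, 0.6], [0, 0, 0, 0, 0, 0, 0.7], [0, 0, 0, 0, 0, 0, 0.8], [0, 0, 0, 0, 0, 0, 1], [0, 0, 0, 0, 0, 0, 1], [0, 0, 0, 0, 0, 0, 1]],
])

```text
time: 13.05
eef_pos: [0.5008, -0.2687, 0.2611]
orientation: [0.069, 3.139, 0.003]
ft_force: [-0.4, -0.5, 5.6]
opening: 0.0226
gripper_force: 58.6
```

Run:
```python
from h import *
go([.5,-.2705,.105],DOWN)
```

```text
t 13.05 tcp [ 0.5008 -0.2687  0.2611] grasp [ 0.501  -0.2684  0.1061] F [-0.382  -0.5125  5.6418] open 0.022604507456759262 58.56823302805424
turn [-0.001   0.0011 -0.0026] shift [-0.0063 -0.0152 -0.0088]
```

Emit:
jog_arm([
  [[0, 0, 0, 0, 0, 0.04, 1], [0, 0, 0, 0, 0, 0.1, 1], [0, 0, 0, 0, 0, 0.15, 1], [0, 0, 0, 0, 0, 0.2, 1], [0, 0, 0, 0, 0, 0.2, 1], [0, 0, 0, 0, 0, 0.2, 1], [0, 0, 0, 0, 0, 0, 1], [0, 0, 0, 0, 0, 0, 1]],
])

```text
time: 13.72
eef_pos: [0.5005, -0.2684, 0.3688]
orientation: [0.068, 3.138, 0.003]
ft_force: [-0.3, -0.4, -1.0]
opening: 0.023
gripper_force: 59.1
```

Run:
```python
from h import *
S=SPOT; S=np.array([.5426,-.009,.056])
go(S+.030*N,TILTED,.155+.091)
```

```text
t 13.7167 tcp [ 0.5005 -0.2684  0.3688] grasp [ 0.5013 -0.268   0.1228] F [-0.2534 -0.3624 -1.0161] open 0.023009104124905172 59.10147512331605
turn [-0.0086 -0.1633 -0.003 ] shift [-0.2402  2.1897 -0.3843]
```

Emit:
jog_arm([
  [[-0.0009, -0.0163, -0.0003, -0.024, 0.219, 0, 1], [-0.0009, -0.0163, -0.0003, -0.024, 0.219, 0, 1], [-0.0009, -0.0163, -0.0003, -0.024, 0.219, 0, 1], [-0.0009, -0.0163, -0.0003, -0.024, 0.219, 0, 1], [-0.0009, -0.0163, -0.0003, -0.024, 0.219, 0, 1], [-0.0009, -0.0163, -0.0003, -0.024, 0.219, 0, 1], [-0.0009, -0.0163, -0.0003, -0.024, 0.219, 0, 1], [-0.0009, -0.0163, -0.0003, -0.024, 0.219, 0, 1], [-0.0009, -0.0163, -0.0003, -0.024, 0.219, 0, 1], [-0.0009, -0.0163, -0.0003, -0.024, 0.219, 0, 1], [0, 0, 0, 0, 0, -0.1, 1], [0, 0, 0, 0, 0, -0.1, 1], [0, 0, 0, 0, 0, -0.1, 1], [0, 0, 0, 0, 0, -0.084, 1], [0, 0, 0, 0, 0, 0, 1], [0, 0, 0, 0, 0, 0, 1]],
])

```text
time: 15.05
eef_pos: [0.471, -0.0056, 0.3199]
orientation: [0.069, 2.888, -0.011]
ft_force: [0.1, -0.3, -1.3]
opening: 0.0226
gripper_force: 59.2
```

Run:
```python
from h import *
S=np.array([.5426,-.009,.056])
go(S+.030*N,TILTED,.155+.091)
s=vision.grab_frame('scene');t=vision.grab_frame('top'); cv2.imwrite('pics/s4.png',s);cv2.imwrite('pics/t4.png',t)
c=lambda i,x,y:cv2.resize(i[y:y+75,x:x+50],(400,600),interpolation=cv2.INTER_CUBIC)
cv2.imwrite('pics/m4.png',np.hstack([c(s,315,205),c(t,290,175)]))
M=R.from_rotvec(status.state()['orientation']).as_matrix(); g=status.state()['eef_pos']+.155*M[:,2]
f=lambda z:g+M[:,2]*(.046-z)
print('expected px handle end, flange0, barrel end, foot, spot'); print(proj('scene',[f(.08),f(0),f(-.02),f(-.045),S]))
```

```text
t 15.05 tcp [ 0.471  -0.0056  0.3199] grasp [ 0.5325 -0.0088  0.0818] F [ 0.0618 -0.2982 -1.317 ] open 0.022591467028061963 59.18807219713926
turn [ 0.0005 -0.0043  0.0001] shift [ 0.0061 -0.0004  0.0232]
expected px handle end, flange0, barrel end, foot, spot
[[329.884  202.3585]
 [335.0049 229.6684]
 [336.2475 236.2949]
 [337.7802 244.4692]
 [339.9369 253.718 ]]
```

View pics/m4.png

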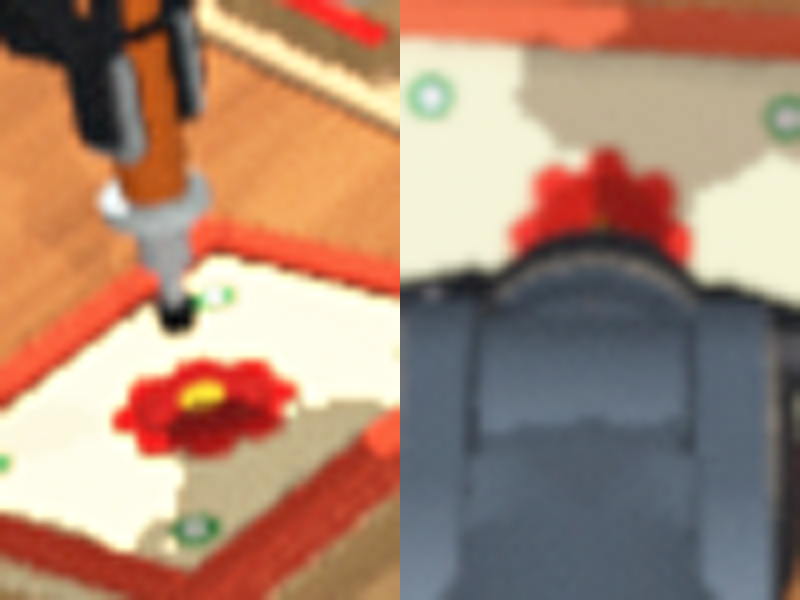

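The foot hangs at scene crop (178,322), 1 px left of the prediction, and the yellow dot is at (202,397). The grips also pushed the arm about 2 mm in +y, so vision has a bias of about 2 mm in y. I'll correct for it, go close, and look again.

Run:
```python
from h import *
S=np.array([.5426,-.007,.057])
go(S+.008*N,TILTED,.155+.091)
```

```text
t 15.15 tcp [ 0.4717 -0.0057  0.3212] grasp [ 0.5341 -0.0088  0.0832] F [-0.1647 -0.4748 -0.8456] open 0.02295736084624408 59.19644622132182
turn [ 0.0002 -0.0022  0.0002] shift [ 0.0472  0.0149 -0.156 ]
```

Emit:
jog_arm([
  [[0, -0.0015, 0, 0.012, 0.004, -0.04, 1], [0, 0, 0, 0.012, 0.004, -0.04, 1], [0, 0, 0, 0.012, 0.004, -0.04, 1], [0, 0, 0, 0.011, 0.003, -0.036, 1], [0, 0, 0, 0, 0, 0, 1], [0, 0, 0, 0, 0, 0, 1], [0, 0, 0, 0, 0, 0, 1]],
])

```text
time: 15.73
eef_pos: [0.4774, -0.0039, 0.3023]
orientation: [0.07, 2.882, -0.01]
ft_force: [0.2, 0.6, -0.8]
opening: 0.0226
gripper_force: 59.2
```

Run:
```python
from h import *
S=np.array([.5426,-.007,.057])
go(S+.008*N,TILTED,.155+.091)
s=vision.grab_frame('scene'); cv2.imwrite('pics/s5.png',s)
cv2.imwrite('pics/m5.png',cv2.resize(s[225:270,310:370],(800,600),interpolation=cv2.INTER_CUBIC))
st=status.state();M=R.from_rotvec(st['orientation']).as_matrix(); f=st['eef_pos']+.246*M[:,2]
for P in (f,S,S+[.001,0,0],S+[0,.001,0],S+.001*N): print((proj('scene',P)-[310,225]+.5)*13.333)
```

```text
t 15.7333 tcp [ 0.4774 -0.0039  0.3023] grasp [ 0.5404 -0.007   0.0646] F [ 0.2383  0.6495 -0.8077] open 0.022569313063138082 59.19836483895779
turn [ 0.0002 -0.0005  0.0002] shift [-0.0005  0.0001  0.0011]
[[404.9229 346.6797]]
[[411.8819 380.7096]]
[[415.9426 382.7202]]
[[414.811  378.2075]]
[[411.0721 376.4469]]
```

View pics/m5.png

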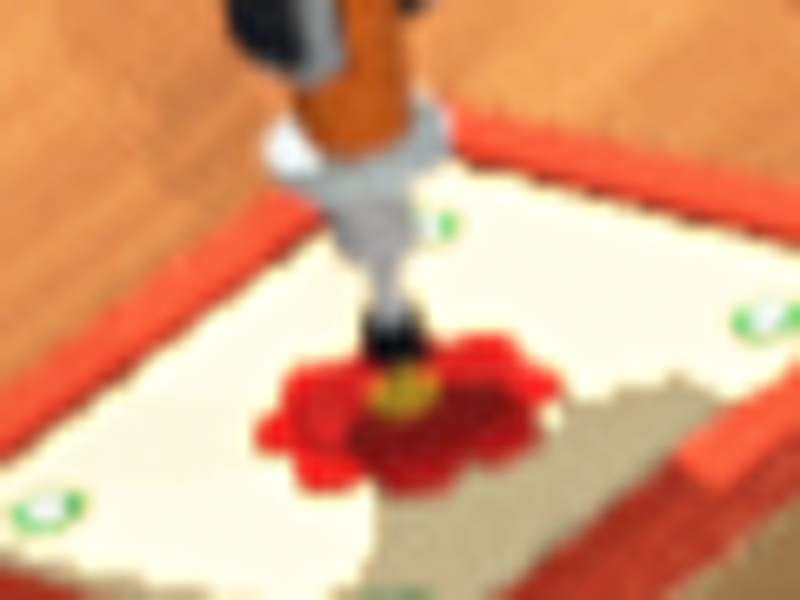

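Seen close, the foot face at (395,348) is over the dot at (403,394), and sideways they line up within about 1 mm. Now I'll advance along the normal, watching the force.

Emit:
jog_arm([
  [[0, 0, 0, 0.0043, -0.0002, -0.0161, 1], [0, 0, 0, 0.0043, -0.0002, -0.0161, 1], [0, 0, 0, 0.0043, -0.0002, -0.0161, 1], [0, 0, 0, 0, 0, 0, 1], [0, 0, 0, 0, 0, 0, 1]],
])

```text
time: 16.2
eef_pos: [0.4789, -0.0039, 0.2964]
orientation: [0.07, 2.882, -0.01]
ft_force: [0.1, 0.0, -1.1]
opening: 0.0227
gripper_force: 59.2
```

```bash
cat > f.py <<'E'
from h import *
F=[]
for _ in range(6):
    vision.grab_frame('scene'); F.append(status.state()['ft_force'])
F=np.array(F); s=status.state(); M=R.from_rotvec(s['orientation']).as_matrix()
S=np.array([.5426,-.007,.057]); f=s['eef_pos']+.246*M[:,2]
print('Fn mean',(F@N).mean(),'sd',(F@N).std(),'F',F.mean(0),'foot (slope,level,normal) mm',1e3*(f-S)@PIC,'tilt err mrad',1e3*(M[:,2]@PIC)[:2],'t',s['time'],s['opening'])
E
python3 f.py
```

```text
Fn mean -1.216578938745223 sd 0.5544804137030725 F [ 0.0071 -0.1112 -1.2556] foot (slope,level,normal) mm [-0.1541  0.0147  1.965 ] tilt err mrad [-0.629  -0.2676] t 16.5 0.0225539169086842
```

Emit:
jog_arm([
  [[0, 0, 0, 0.0043, -0.0002, -0.0161, 1], [0, 0, 0, 0, 0, 0, 1]],
])

```text
time: 16.67
eef_pos: [0.4794, -0.0039, 0.2944]
orientation: [0.069, 2.882, -0.009]
ft_force: [0.3, 0.1, -0.9]
opening: 0.0227
gripper_force: 59.2
```

```bash
python3 f.py
```

```text
Fn mean -1.0179714410945715 sd 0.19441345076599037 F [-0.0547 -0.0344 -1.0675] foot (slope,level,normal) mm [-0.184  -0.0213 -0.0679] tilt err mrad [-0.7121 -0.3048] t 16.9667 0.02270519953132728
```

Emit:
jog_arm([
  [[0, 0, 0, 0.0021, -0.0001, -0.0081, 1], [0, 0, 0, 0, 0, 0, 1]],
])

```text
time: 17.13
eef_pos: [0.4798, -0.0039, 0.2937]
orientation: [0.069, 2.881, -0.009]
ft_force: [-0.2, -0.3, -0.4]
opening: 0.0226
gripper_force: 59.2
```

```bash
python3 f.py
```

```text
Fn mean -0.15708203137807644 sd 0.2961137401384208 F [-0.1101 -0.1788 -0.1895] foot (slope,level,normal) mm [-0.106  -0.0389 -1.0286] tilt err mrad [-0.5316 -0.2925] t 17.4333 0.022514033982868397
```

Run:
```python
from h import *
s=np.mean([vision.grab_frame('scene').astype(float) for _ in range(4)],0).astype(np.uint8); cv2.imwrite('pics/s6.png',s)
cv2.imwrite('pics/m6.png',cv2.resize(s[238:268,320:360],(800,600),interpolation=cv2.INTER_CUBIC))
# empty-rosette reference from s1: yellow dot and red rosette extents, vs now
for n in ('s1','s6'):
    i=cv2.imread(f'pics/{n}.png')
    h=cv2.cvtColor(i,cv2.COLOR_BGR2HSV)[240:265,322:360].astype(int)
    m=(((h[...,0]<8)|(h[...,0]>172))&(h[...,1]>170)); ys,xs=np.nonzero(m); print(n,'red x',xs.min()+322,xs.max()+322,'y',ys.min()+240,ys.max()+240)
st=status.state();M=R.from_rotvec(st['orientation']).as_matrix(); f=st['eef_pos']+.2457*M[:,2]
a=np.linspace(0,2*np.pi,9)[:,None]; ring=.007*(np.cos(a)*PIC[:,0]+np.sin(a)*PIC[:,1])
q=lambda P:(proj('scene',P)-[320,238]+.5)*20
print('foot',q(f),'ring extents',np.ptp(q(f+ring),axis=0),'mm x',q(f+.001*PIC[:,0])-q(f),'mm y',q(f+.001*PIC[:,1])-q(f))
```

```text
s1 red x 322 359 y 240 264
s6 red x 322 359 y 240 264
foot [[418.1844 315.7243]] ring extents [103.2789  51.5818] mm x [[5.7537 1.6045]] mm y [[ 4.6796 -3.6053]]
```

View pics/m6.png

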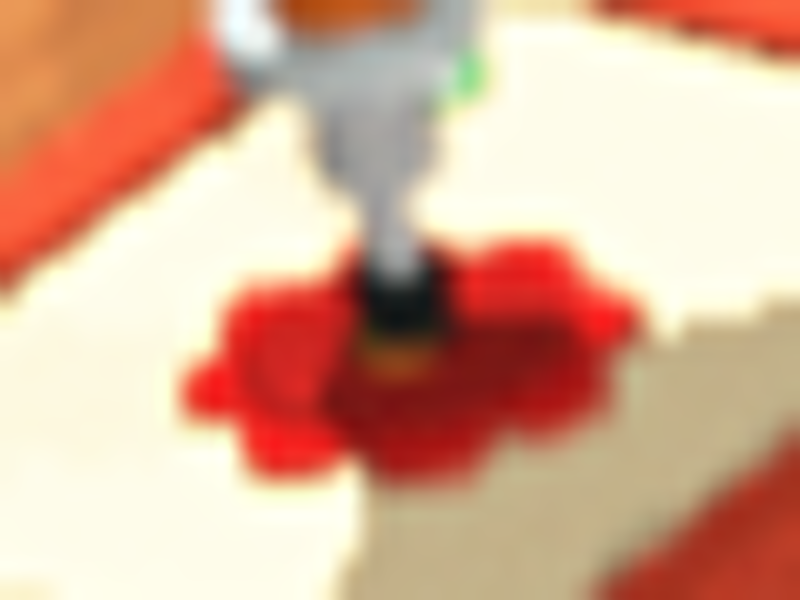

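Emit:
jog_arm([
  [[0, 0, 0, 0.0021, -0.0001, -0.0081, 1], [0, 0, 0, 0.0021, -0.0001, -0.0081, 1], [0, 0, 0, 0, 0, 0, 1]],
])

```text
time: 17.88
eef_pos: [0.4803, -0.004, 0.2916]
orientation: [0.07, 2.881, -0.009]
ft_force: [-1.0, 0.7, 1.1]
opening: 0.0229
gripper_force: 59.3
```

```bash
python3 f.py
python3 - <<'E'
from h import *
# vertical black/yellow profile through foot column, mean of 5 columns, in s1/s6/now
n=np.mean([vision.grab_frame('scene').astype(float) for _ in range(4)],0).astype(np.uint8); cv2.imwrite('pics/s7.png',n)
for k in('s1','s6','s7'):
    i=cv2.imread(f'pics/{k}.png'); print(k)
    for y in range(248,260): print(y,[tuple(int(v) for v in i[y,x][::-1]) for x in range(336,345)])
E
```

```text
Fn mean 1.1169652895092033 sd 0.7725198928546331 F [-0.4034 -0.4732  1.0547] foot (slope,level,normal) mm [-0.1284 -0.0415 -3.0415] tilt err mrad [-0.5675 -0.3124] t 18.1833 0.02250877165724184
s1
248 [(255, 254, 234), (255, 255, 234), (255, 255, 235), (255, 255, 233), (255, 252, 225), (255, 255, 234), (255, 255, 236), (255, 254, 233), (255, 255, 235)]
249 [(251, 244, 201), (252, 240, 194), (251, 239, 189), (249, 229, 179), (245, 213, 166), (252, 238, 189), (254, 243, 199), (255, 251, 214), (254, 244, 199)]
250 [(190, 151, 115), (173, 103, 77), (162, 83, 64), (159, 67, 49), (152, 54, 42), (165, 80, 60), (193, 122, 93), (215, 165, 125), (194, 123, 93)]
251 [(153, 90, 67), (128, 28, 24), (117, 13, 11), (115, 13, 11), (114, 12, 9), (122, 21, 19), (118, 24, 19), (129, 42, 34), (124, 30, 24)]
252 [(124, 29, 27), (117, 14, 15), (116, 23, 15), (125, 39, 20), (134, 53, 19), (127, 47, 15), (123, 36, 19), (118, 21, 17), (118, 19, 20)]
253 [(119, 19, 18), (125, 36, 21), (137, 68, 23), (149, 99, 26), (159, 112, 28), (154, 108, 27), (146, 85, 25), (124, 35, 25), (120, 20, 18)]
254 [(118, 24, 19),
[... 3575 characters left out ...]
]
255 [(189, 35, 30), (122, 34, 21), (102, 55, 23), (102, 56, 25), (103, 54, 24), (99, 43, 22), (102, 21, 19), (120, 23, 20), (121, 22, 18)]
256 [(167, 29, 26), (128, 30, 23), (130, 43, 22), (138, 57, 24), (138, 56, 23), (131, 38, 21), (123, 26, 22), (123, 21, 20), (122, 22, 18)]
257 [(133, 23, 20), (123, 24, 21), (124, 24, 20), (126, 27, 20), (125, 26, 20), (125, 26, 21), (123, 21, 18), (126, 22, 20), (128, 22, 19)]
258 [(132, 24, 23), (121, 20, 18), (125, 23, 20), (126, 20, 20), (128, 22, 21), (129, 23, 19), (132, 22, 20), (142, 23, 21), (148, 25, 23)]
259 [(187, 26, 23), (143, 22, 21), (133, 20, 18), (141, 21, 18), (147, 24, 21), (150, 22, 20), (154, 23, 20), (162, 26, 23), (165, 47, 37)]
```

Force now climbs with depth, so contact is confirmed. Comparing pixels, the foot sits about 0.6 px above the dot, meaning the dot is about 2 mm up-slope and 2 mm to −y. I'll lift off, shift and touch again.

Emit:
jog_arm([
  [[0, 0, 0, -0.0053, 0.0002, 0.0201, 1], [0, 0, 0, -0.0054, 0.0003, 0.0202, 1], [0, 0, 0, 0, 0, 0, 1], [0, 0, 0, 0.0153, -0.0174, 0.0043, 1], [0, 0, 0, 0, 0, 0, 1], [0, 0, 0, 0.0035, -0.0002, -0.0129, 1], [0, 0, 0, 0.0035, -0.0002, -0.0129, 1], [0, 0, 0, 0, 0, 0, 1]],
])

```text
time: 19.05
eef_pos: [0.4817, -0.0061, 0.2937]
orientation: [0.069, 2.882, -0.01]
ft_force: [0.3, 0.2, 0.2]
opening: 0.0231
gripper_force: 59.3
```

```bash
python3 f.py
python3 - <<'E'
from h import *
n=np.mean([vision.grab_frame('scene').astype(float) for _ in range(4)],0).astype(np.uint8); cv2.imwrite('pics/s8.png',n)
cv2.imwrite('pics/m8.png',cv2.resize(n[238:268,320:360],(800,600),interpolation=cv2.INTER_CUBIC))
for y in range(252,259): print(y,[tuple(int(v) for v in n[y,x][::-1]) for x in range(336,345)])
E
```

```text
Fn mean 0.6605408602845656 sd 0.2556106478370874 F [-0.3556 -0.6654  0.5975] foot (slope,level,normal) mm [ 1.8468 -2.0971 -1.258 ] tilt err mrad [-0.6432 -0.3765] t 19.35 0.022866112463703275
252 [(213, 55, 43), (148, 31, 28), (75, 66, 66), (120, 123, 120), (116, 117, 116), (51, 48, 46), (119, 26, 24), (219, 37, 32), (223, 40, 35)]
253 [(208, 36, 31), (154, 27, 26), (43, 25, 26), (33, 37, 35), (36, 40, 38), (29, 26, 24), (92, 25, 22), (184, 34, 29), (190, 34, 29)]
254 [(204, 37, 31), (172, 30, 26), (48, 22, 21), (15, 21, 21), (21, 25, 23), (25, 24, 23), (54, 22, 22), (109, 24, 21), (125, 22, 19)]
255 [(200, 38, 34), (155, 28, 25), (63, 23, 21), (36, 22, 22), (41, 24, 22), (61, 24, 22), (88, 23, 22), (111, 22, 20), (121, 23, 19)]
256 [(167, 31, 27), (119, 21, 20), (94, 17, 16), (87, 22, 20), (93, 25, 23), (104, 25, 22), (122, 25, 22), (122, 22, 19), (123, 23, 21)]
257 [(133, 24, 22), (120, 19, 16), (124, 24, 20), (122, 24, 19), (121, 21, 19), (121, 21, 16), (125, 24, 22), (127, 22, 21), (127, 22, 16)]
258 [(132, 24, 21), (124, 24, 20), (124, 22, 20), (127, 24, 20), (127, 22, 19), (129, 22, 19), (134, 25, 21), (140, 22, 18), (147, 23, 23)]
```

View pics/m8.png

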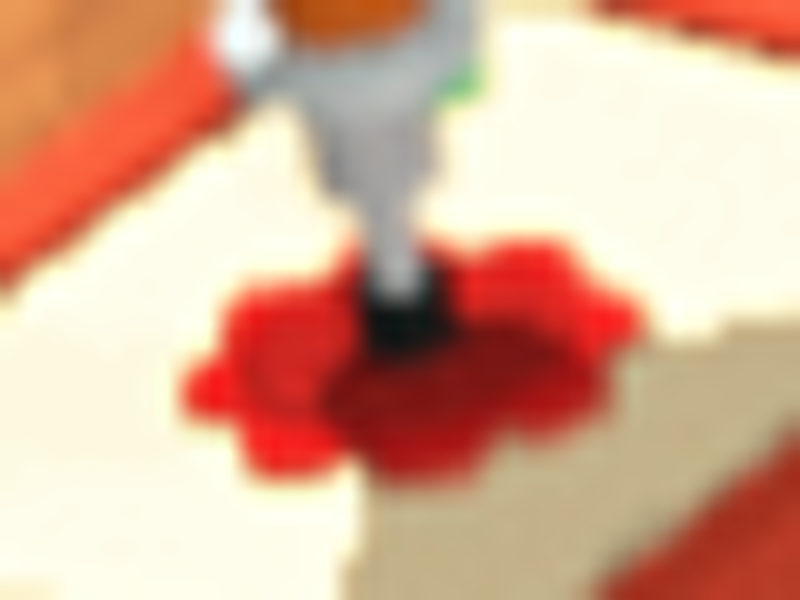

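Now the foot exactly covers the dot: its bottom edge is at px row 255.7, the same as the dot's, and no yellow is visible. Next, pressing in.

Emit:
jog_arm([
  [[0, 0, 0, 0.0021, -0.0001, -0.0081, 1], [0, 0, 0, 0.0021, -0.0001, -0.0081, 1], [0, 0, 0, 0.0021, -0.0001, -0.0081, 1], [0, 0, 0, 0.0021, -0.0001, -0.0081, 1], [0, 0, 0, 0, 0, 0, 1], [0, 0, 0, 0, 0, 0, 1]],
])

```text
time: 20.05
eef_pos: [0.4827, -0.0061, 0.2901]
orientation: [0.07, 2.881, -0.01]
ft_force: [-1.5, -0.5, 1.5]
opening: 0.023
gripper_force: 59.5
```

```bash
python3 f.py; python3 f.py
```

```text
Fn mean 1.2735368194561383 sd 0.24012513447250836 F [-0.9017 -0.9575  1.0905] foot (slope,level,normal) mm [ 1.8079 -2.0678 -5.2771] tilt err mrad [-0.6533 -0.3421] t 20.35 0.02258195710288027
Fn mean 1.7743195552541717 sd 0.4174465179034642 F [-0.9381 -1.164   1.6016] foot (slope,level,normal) mm [ 1.8388 -2.0532 -5.2976] tilt err mrad [-0.6001 -0.3307] t 20.65 0.022255953385817824
```

Emit:
jog_arm([
  [[0, 0, 0, 0.0021, -0.0001, -0.0081, 1], [0, 0, 0, 0.0021, -0.0001, -0.0081, 1], [0, 0, 0, 0, 0, 0, 1], [0, 0, 0, 0, 0, 0, 1]],
])

```text
time: 20.98
eef_pos: [0.4831, -0.0061, 0.2881]
orientation: [0.069, 2.881, -0.01]
ft_force: [-1.9, -1.7, 2.8]
opening: 0.0225
gripper_force: 59.7
```

```bash
python3 f.py; python3 f.py
python3 - <<'E'
from h import *
n=np.mean([vision.grab_frame('scene').astype(float) for _ in range(4)],0).astype(np.uint8); cv2.imwrite('pics/s9.png',n)
o=cv2.imread('pics/s8.png')
for y in range(252,258): print(y,[tuple(int(v) for v in n[y,x][::-1]) for x in range(336,345)])
# shift of flange/barrel patch between light touch (s8) and now
T=o[234:248,326:350]; r=cv2.matchTemplate(cv2.resize(n[226:256,318:358],None,fx=8,fy=8,interpolation=cv2.INTER_CUBIC),cv2.resize(T,None,fx=8,fy=8,interpolation=cv2.INTER_CUBIC),cv2.TM_CCOEFF_NORMED)
l=cv2.minMaxLoc(r); print(l[1],np.array(l[3])/8-8)
E
```

```text
Fn mean 2.4917083735881684 sd 0.3746536578603964 F [-1.0569 -1.1717  2.3125] foot (slope,level,normal) mm [ 1.8042 -2.0595 -7.2902] tilt err mrad [-0.6226 -0.3265] t 21.2833 0.02244111470380937
Fn mean 2.7699910268996697 sd 0.51111410317275 F [-0.612  -1.5663  2.7237] foot (slope,level,normal) mm [ 1.8068 -2.019  -7.3089] tilt err mrad [-0.6364 -0.3225] t 21.5833 0.022817118500391663
252 [(214, 58, 45), (149, 35, 30), (77, 69, 65), (118, 121, 118), (115, 115, 113), (51, 47, 47), (118, 24, 22), (219, 36, 32), (222, 38, 35)]
253 [(207, 33, 30), (153, 26, 24), (43, 26, 26), (33, 36, 37), (35, 38, 36), (28, 25, 24), (94, 27, 25), (183, 33, 30), (191, 33, 29)]
254 [(197, 35, 31), (140, 25, 22), (35, 15, 18), (19, 23, 22), (21, 25, 23), (25, 23, 23), (55, 24, 23), (109, 24, 22), (129, 25, 22)]
255 [(187, 33, 29), (109, 24, 20), (50, 17, 18), (38, 24, 23), (42, 26, 24), (58, 23, 22), (86, 22, 20), (111, 23, 20), (121, 22, 19)]
256 [(163, 29, 24), (113, 20, 17), (96, 19, 16), (88, 23, 19), (90, 24, 22), (104, 23, 22), (121, 23, 21), (123, 24, 21), (123, 23, 21)]
257 [(127, 22, 20), (122, 22, 20), (124, 24, 20), (122, 22, 20), (121, 21, 19), (122, 22, 18), (123, 22, 19), (127, 25, 21), (130, 23, 21)]
0.8979657292366028 [0.    0.625]
```

The push on the foot is about 3.7 N with the tip about 7 mm in. The foot has stayed on the dot, so I'm handing in.

```bash
python3 -c "
from plant import sign_off
print(sign_off())"
```

```text
the job is handed in; nothing more can be done
None
```

The job is handed in at about 22 s: the red weight stands upright, fully down and released in the red slot, and the presser's foot is held square on the yellow dot at about 3.7 N with the tip about half way in.

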